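# Set the pivot thumbscrew of a swing-arm charging stand

### The job

On the bedside charging stand, swing the charging arm back until it rests against its stop pin. Then tighten the thumbscrew on the pivot clockwise until you feel it bottom, finger-tight and not forced, and back it off a quarter turn so that the arm keeps its easy swing; leave the arm at the pin and everything else on the nightstand where it is.

Things in the scene. Friction and masses are not known exactly. Their poses are not given: they have to be found in the camera images.
- stand: round aluminium foot of the charging stand, 112 mm across, 16 mm high, fixed; origin at the centre of its underside, on the vertical pivot axis of both arm and thumbscrew. An upright steel stop pin (8 mm thick, top 42 mm above the table) stands on it 46 mm from the axis. At rest against it, the arm points along the stand's +y axis.
- swing_arm (a joint): swing of the charging arm about the vertical pivot axis (rad): 0 = resting against the stop pin, growing clockwise seen from above, up to 1.4 (so it goes home anticlockwise). Light friction, 0.12 N m; stays where left. A flat bar 16 mm wide, 22 to 32 mm above the table, with a round grey charging pad, 80 mm across, centred 165 mm from the axis.
- finger_peg (a point): upright round steel finger peg on the arm, 12 mm thick, 105 mm from the pivot axis, from 32 to 75 mm above the table; this point lies on its axis 62 mm above the table. The arm can be swung by pinching or pushing this peg.
- wing (a point): centre of the thumbscrew's wing, an upright steel paddle 34 mm long, 9 mm thick, 28 mm high (80 to 108 mm above the table), on the pivot axis atop the post; x runs along the paddle, y through its thickness, z up. It keeps its height. Clockwise seen from above tightens, against 0.03 N m of friction. It starts 1.3 to 2.7 rad short of bottom; the wing's direction at bottom varies and must be felt.
- collar_under (a point): centre of the underside of the brass collar, 25 mm across and 5 mm high, under the wing; the screw moves it down by 4 mm per turn, until it stops on the washer 61 mm above the table at bottom.
- washer_top (a point): centre of the dark spring washer, 28 mm across, on the post under the collar, at its top face, 61 mm above the table when slack. Once bottomed, the screw meets an elastic stop of 3 N m per rad, and the washer dishes down 2.7 mm per N m: under 0.09 N m is not yet bottomed, 0.15 to 0.3 N m is right, over 0.48 N m is over-tightened.
- pill_case: slim grey travel pill case with a spring clip, 62 x 96 x 16 mm; bystander, to be left where it is; origin at the centre of its underside
- ashtray: white ceramic ashtray used as a coin dish, 104 mm across, 28 mm high; bystander, to be left where it is; origin at the centre of its underside
- tumbler: empty stainless steel tumbler, 74 mm across, 105 mm high, standing; bystander, to be left where it is; origin at the centre of its underside
- glasses_case: red plastic glasses case, 62 x 160 x 44 mm; bystander, to be left where it is; origin at the centre of its underside
- hair_brush: wooden hair brush lying bristles down, about 230 mm long, 24 mm high; bystander, to be left where it is; origin at the centre of its underside
- paperback: paperback book lying flat, 125 x 190 x 22 mm; bystander, to be left where it is; origin at the centre of its underside

How it is judged:
On the way, in this order (a step that is already met when the one before it is completed fails the run):
1. the charging arm rests against its stop pin (within 0.05 rad) with the thumbscrew not yet bottomed (value of joint swing_arm below 0.05 rad and z of collar_under in the frame of stand above 0.0614 m), for 0.1 s.
2. the thumbscrew is bottomed: no gap under the collar and the washer pressed by 0.09 N m or more (z of collar_under in the frame of stand below 0.06108 m and distance of washer_top from where it was at the start of the episode above 0.00024 m and value of joint swing_arm below 0.05 rad), for 0.05 s.
At the end, for the whole second after the job is handed in: the arm is at rest against its stop pin (within 0.05 rad) and the thumbscrew stands a quarter turn (65 to 115 degrees) back from where it bottomed, after having been bottomed (z of collar_under in the frame of stand between 0.06172 and 0.06228 m and value of joint swing_arm below 0.05 rad and velocity of joint swing_arm below 0.02 rad/s and distance of washer_top from where it was at the start of the episode below 0.0002 m); the robot touches nothing.
It fails at once if the thumbscrew is over-tightened (more than 0.48 N m against the spring washer) (distance of washer_top from where it was at the start of the episode above 0.00128 m).
It fails at once if a bystander is moved more than 20 mm (distance of any of pill_case, ashtray, tumbler, glasses_case, hair_brush, paperback from where it was at the start of the episode above 0.02 m).
It also fails if it takes over 66 s, if anything falls off the work surface, if the arm or the gripper's body presses on something with over 40 N, if the wrist force passes 120 N, or if a joint passes its speed limit or range.

### The arm

A 6-joint arm with a two-finger parallel gripper is mounted at the origin on the work surface. World frame = base frame: x ahead of the robot, y to its left, z up, the work surface at z = 0. Lengths are in m, angles in rad, forces in N, time in s.
With the tool pointing down it reaches from about 0.4 to 0.825 m from the base axis. Payload 7 kg.
Tool frame: the origin (TCP) lies between the finger pads; the fingertips stand 11 mm ahead of it and the grasp point (between the pads) lies 8 mm behind it (arm.tips_ahead is the distance from the TCP to the fingertips, in m); z points along the fingers, x is the direction in which the jaws open and shut, and the axes are right-handed (so a half turn about z gives the same grasp; the last joint's range is limited). The gripper opens to 88 mm and grips with 3 to 60 N. Pads are 19 mm wide; open, the fingers measure 130 mm over their backs; the gripper's body (78 mm by 193 mm) begins 47 mm behind the grasp point.
Start: joints at [-0.838, 0.359, 0.012, 0, -1.224, -0.288], TCP at [0.29, -0.609, 0.238] pointing down, gripper open.
Joint ranges: [-3.07, 3.07], [-1.43, 2.12], [-1.02, 1.25], [-3.03, 1.67], [-3.05, -0], [-3.03, 3.03]. Speed limits (rad/s): [2.39, 2.39, 3.01, 3.14, 3.14, 3.14].

### API

Orientations are given as [roll, pitch, yaw] about the fixed x, y, z axes, in that order (R = Rz(yaw) Ry(pitch) Rx(roll)).
In Python, from station import arm, optics, finder gives the robot as it stands. The module is installed in compiled form; this text tells all that it offers.
- The arm moves only by the tool apply_moves, never from a script. Its argument "increments" is one flat list of numbers, 6 for each row, row after row: the shift along the world's x, y, z in m, then the turn, a rotation vector about the world's x, y, z in rad. In form: [tx, ty, tz, rx, ry, rz, tx, ty, tz, rx, ry, rz, ...]. A call has 1 to 20 rows; each row shifts and turns the pose as measured when the row begins; what a row does not reach is not made up. A row lasts 1/12 s, in which the tool goes at most 41.7 mm and 7.16 degrees, less where a joint would pass 70% of its speed; a pose out of reach is approached as far as the arm can. A call with a gripper value outside its range is refused whole. "hand" is the closure, from 0 (fully open) to 1 (shut), set as the call begins (left out, the last holds). The fingers move at their own pace and stop on an object; "force" is the grip in N (left out, the last holds). Time passes only in rows, so rows that do not move let the fingers close. It gives the time, the measured TCP pose, the force and the opening at its end, in the units of the state.
- arm.get_state(): the state, without advancing time (a new reading comes with each control period).
- optics.grab_frame(name): name is "scene" or "top"; returns the picture (480x640x3 uint8, red, green, blue); there is no depth.
- optics.camera_model(name): a dict with "fx", "fy", "cx", "cy" (pixels), "dist_coeffs" ([k1, k2, p1, p2, k3] as OpenCV has them; the pictures are not rectified), "world_to_cam" (4x4, takes a point from world to camera coordinates). Camera axes: x right, y up, looking along -z (the intrinsics and any distortion apply to the point x, -y, -z); pixel columns grow to the right and rows downward; lengths in m; the calibration is good to about 2 mm. A picture is of the moment at which its call begins. camera_model takes no time and is no camera call.
- arm.job_done(): hands the job in, once; it reports no verdict.
Trained networks look in the newest picture that a camera, given by its name, has taken for a name from the list of things; names that differ only in an ending like _2 or _b are one class to them, and where a whole thing is asked for, a point or a joint stands for the part that bears it (a point fixed in the world has none). Each returns a list of dicts, best first, with "conf" (0 to 1); they miss things now and then, are a little off and sometimes report something else, mostly with a low value. They report only what shows in the picture. A call takes as long as a camera call.
- finder.find_in(camera, name): "box" ([left, top, right, bottom] in pixels, round what is visible of it).
- finder.landmark_of(camera, name): "point" ([column, row] in pixels: a listed point, or the origin of a listed thing).
The state is a dict: "t": time; "q": joint angles; "qd": joint speeds; "joint_efforts": joint torques, N m; "eef_pos": TCP position; "ee_rot": TCP orientation; "force": force on the tool from outside, world axes, zero at the start; "moment": the same for the moment, N m; "width": finger opening in m.
Only numpy, scipy, OpenCV 4.12 (cv2) and the standard library are available. Lean on these libraries where they do the work, as an engineer would, in place of code of your own. Each camera call takes 0.05 s, during which the arm holds its last target. There are 200 camera calls.

## Working session

There is one attempt and no reset: what is moved stays moved. The work goes in short steps, Python scripts to look and compute and a tool call to move; the robot and the scene stay as the last step left them, time stands still between calls to the robot, and variables do not carry over. Pictures are saved under pics/ and viewed, about 8 in all and at most 12, crops included, and the job is handed in when it is done.

Besides the shell and the picture viewer there is one more tool, called as name(argument=value, ...), one argument or row to a line, values as JSON. apply_moves: Moves the arm, as the interface text tells. Its arguments: {"type":"object","properties":{"increments":{"type":"array"},"hand":{"type":"number"},"force":{"type":"number"}},"required":["increments"]}

```bash
mkdir -p pics; cat > h.py <<'E'
import numpy as np, cv2
from station import arm, optics, finder
def ray(cam,px):
    m=optics.camera_model(cam);K=np.array([[m['fx'],0,m['cx']],[0,m['fy'],m['cy']],[0,0,1]])
    u=cv2.undistortPoints(np.array([[px]],float),K,np.array(m['dist_coeffs'],float))[0,0]
    T=np.array(m['world_to_cam']);R=T[:3,:3];o=-R.T@T[:3,3]
    return o,R.T@np.array([u[0],-u[1],-1.])
def at_z(cam,px,z):
    o,d=ray(cam,px);return o+d*(z-o[2])/d[2]
def proj(cam,P):
    m=optics.camera_model(cam);K=np.array([[m['fx'],0,m['cx']],[0,m['fy'],m['cy']],[0,0,1]])
    T=np.array(m['world_to_cam']);c=T[:3,:3]@np.array(P)+T[:3,3];c=c*[1,-1,-1]
    return cv2.projectPoints(c[None],np.zeros(3),np.zeros(3),K,np.array(m['dist_coeffs'],float))[0][0,0]
def snap(cam,fn,crop=None,s=1):
    im=optics.grab_frame(cam)[:,:,::-1]
    if crop: im=im[crop[1]:crop[3],crop[0]:crop[2]]
    cv2.imwrite('pics/'+fn,cv2.resize(im,None,fx=s,fy=s,interpolation=cv2.INTER_CUBIC))
E
python3 - <<'E'
from h import *
np.set_printoptions(precision=4,suppress=True)
snap('top','t0.png');snap('scene','s0.png')
Z=dict(stand=0,finger_peg=.062,wing=.094,collar_under=.063,washer_top=.061,pill_case=0,ashtray=0,tumbler=0,glasses_case=0,hair_brush=0,paperback=0)
for n,z in Z.items():
  for c in ('top','scene'):
    r=finder.landmark_of(c,n)
    for k in r[:1]: print(n,c,np.round(k['point'],1),round(k['conf'],2),at_z(c,k['point'],z))
s=arm.get_state();print(s['t'],s['eef_pos'],s['ee_rot'],s['width'],s['force'])
E
```

```text
stand top [359.6 249.7] 0.94 [ 0.5386 -0.138   0.    ]
stand scene [278.  272.5] 0.56 [ 0.5407 -0.1288  0.    ]
finger_peg top [332.6 217.1] 0.98 [ 0.6211 -0.0679  0.062 ]
finger_peg scene [261.1 321. ] 0.71 [ 0.6937 -0.2771  0.062 ]
wing top [358.1 242.7] 0.45 [ 0.5386 -0.1271  0.094 ]
wing scene [277.  249.1] 0.54 [ 0.5385 -0.1258  0.094 ]
collar_under top [356.8 243.8] 0.61 [ 0.5425 -0.1262  0.063 ]
collar_under scene [315.5 266.6] 0.5 [ 0.631 -0.062  0.063]
pill_case top [405.9 262.6] 0.65 [ 0.4924 -0.263   0.    ]
pill_case scene [231.2 281.5] 0.85 [ 0.4903 -0.2543 -0.    ]
ashtray top [399.  207.2] 0.69 [ 0.6527 -0.2612  0.    ]
ashtray scene [263.7 323. ] 0.71 [ 0.6639 -0.2555  0.    ]
tumbler top [458.6 229.8] 0.75 [ 0.5743 -0.4232  0.    ]
tumbler scene [193.6 330.1] 0.57 [ 0.5754 -0.4115  0.    ]
glasses_case top [161.6 332.9] 0.83 [0.3485 0.4193 0.    ]
glasses_case scene [372.2 174.2] 0.84 [ 0.3467  0.4173 -0.    ]
hair_brush top [170.6 231.8] 0.8 [0.6301 0.3888 0.    ]
hair_brush scene [429.3 218.1] 0.63 [0.6383 0.406  0.    ]
paperback top [473.6 309.7] 0.88 [ 0.3471 -0.4357  0.    ]
paperback scene [153.4 279.4] 0.56 [ 0.3534 -0.4273  0.    ]
1.2 [ 0.2904 -0.6093  0.2375] [-3.1416 -0.      2.0156] 0.08805804394147705 [-0.1364 -0.2155  0.0513]
```

View pics/t0.png

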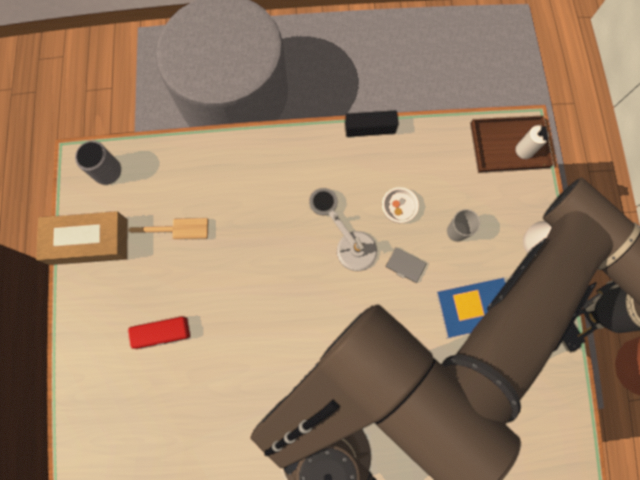

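View pics/s0.png

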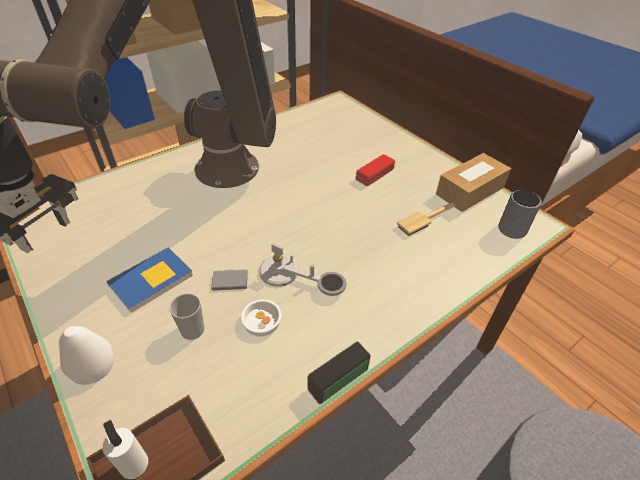

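View crops.

The top view shows the stand at (358,249), the peg at about (333,215) and the pad at (323,201). The scene view shows the stand at (277,268) and the wing at (277,250). I'll take closer crops to find the pin and the wing's direction.

```bash
python3 - <<'E'
from h import *
a=optics.grab_frame('top')[180:285,290:395,::-1];b=optics.grab_frame('scene')[230:305,245:355,::-1]
a=cv2.resize(a,(400,400),interpolation=cv2.INTER_CUBIC);b=cv2.resize(b,(400,273),interpolation=cv2.INTER_CUBIC)
b=cv2.copyMakeBorder(b,0,127,0,0,cv2.BORDER_CONSTANT)
cv2.imwrite('pics/c1.png',np.hstack([a,b]))
E
```

```text
(no output)
```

View pics/c1.png

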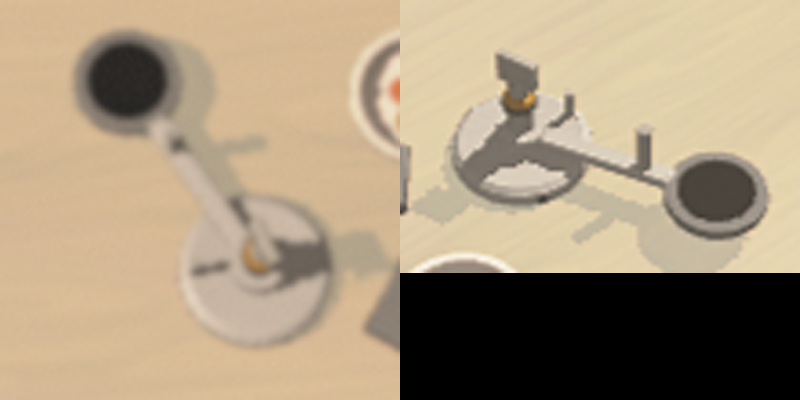

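```bash
python3 - <<'E'
from h import *
np.set_printoptions(precision=4,suppress=True)
T=lambda x,y:(290+x/3.81,180+y/3.81)
S=lambda x,y:(245+(x-400)/3.636,230+y/3.64)
for n,c,p,z in [('foot','top',T(257,270),.016),('foot','scene',S(520,146),.016),('pad','top',T(127,81),.032),('pad','scene',S(716,190),.032),
('pegtop','scene',S(645,127),.075),('pintop','scene',S(570,96),.042),('pintop','top',T(193,269),.042),
('wingA','scene',S(497,53),.108),('wingB','scene',S(538,69),.108),('wingA0','scene',S(500,82),.08),('wingB0','scene',S(537,99),.08),
('wA','top',T(250,225),.108),('wB','top',T(271,260),.108)]:
    print(n,c,at_z(c,p,z))
for c in('top','scene'):
    T_=np.linalg.inv(np.array(optics.camera_model(c)['world_to_cam']));print(c,T_[:3,3])
E
```

```text
foot top [ 0.5326 -0.1304  0.016 ]
foot scene [ 0.5452 -0.1309  0.016 ]
pad top [ 0.6765 -0.0473  0.032 ]
pad scene [ 0.6818 -0.0431  0.032 ]
pegtop scene [ 0.6294 -0.0717  0.075 ]
pintop scene [ 0.5445 -0.0818  0.042 ]
pintop top [ 0.5316 -0.0829  0.042 ]
wingA scene [ 0.5271 -0.135   0.108 ]
wingB scene [ 0.5592 -0.1195  0.108 ]
wingA0 scene [ 0.5305 -0.1362  0.08  ]
wingB0 scene [ 0.5619 -0.1234  0.08  ]
wA top [ 0.5457 -0.1203  0.108 ]
wB top [ 0.5204 -0.1323  0.108 ]
top [ 0.2428 -0.0017  1.4716]
scene [ 1.2659 -0.562   0.9684]
```

apply_moves(
  increments=[0.0188,0.0298,-0.002,0,0,0.006,0.0188,0.0298,-0.002,0,0,0.006,0.0188,0.0298,-0.002,0,0,0.006,0.0188,0.0298,-0.002,0,0,0.006,0.0188,0.0298,-0.002,0,0,0.006,0.0188,0.0298,-0.002,0,0,0.006,0.0188,0.0298,-0.002,0,0,0.006,0.0188,0.0298,-0.002,0,0,0.006,0.0188,0.0298,-0.002,0,0,0.006,0.0188,0.0298,-0.002,0,0,0.006,0.0188,0.0298,-0.002,0,0,0.006,0.0188,0.0298,-0.002,0,0,0.006,0.0188,0.0298,-0.002,0,0,0.006,0.0188,0.0298,-0.002,0,0,0.006,0.0188,0.0298,-0.002,0,0,0.006,0.0188,0.0298,-0.002,0,0,0.006,0.0188,0.0298,-0.002,0,0,0.006,0.0188,0.0298,-0.002,0,0,0.006],
  hand=0.3,
  force=10,
)

```text
t: 2.8
eef_pos: [0.6365, -0.0514, 0.2028]
ee_rot: [3.137, 0.005, 2.12]
force: [0.1, -0.1, 0.9]
width: 0.0617
```

apply_moves(
  increments=[-0.003,-0.008,-0.025,0,0,0,-0.003,-0.007,-0.025,0,0,0,-0.002,-0.007,-0.025,0,0,0,0,0,-0.023,0,0,0,0,0,0,0,0,0,0,0,0,0,0,0],
)

```text
t: 3.3
eef_pos: [0.634, -0.065, 0.1022]
ee_rot: [3.133, 0.008, 2.131]
force: [-0.2, -0.4, 1.0]
width: 0.0611
```

```bash
python3 - <<'E'
from h import *
s=arm.get_state();print(s['t'],s['q'],s['eef_pos'],s['ee_rot'])
a=optics.grab_frame('top')[180:285,290:395,::-1];b=optics.grab_frame('scene')[210:310,240:360,::-1]
for n,z in (('finger_peg',.062),('wing',.094)):
  for c in('top','scene'):
    print(n,c,[(np.round(k['point']),round(k['conf'],2),at_z(c,k['point'],z).round(4)) for k in finder.landmark_of(c,n)[:1]])
a=cv2.resize(a,(400,400),interpolation=cv2.INTER_CUBIC);b=cv2.resize(b,(400,333),interpolation=cv2.INTER_CUBIC)
b=cv2.copyMakeBorder(b,0,67,0,0,cv2.BORDER_CONSTANT)
cv2.imwrite('pics/c2.png',np.hstack([a,b]))
E
```

```text
3.3 [ 0.20602698  0.40324201 -0.25538409  0.00529678 -0.90123963 -1.22009772] [ 0.63404    -0.06498895  0.10219788] [3.13277276 0.00768678 2.13075271]
finger_peg top [(array([338., 218.]), 0.61, array([ 0.6166, -0.0829,  0.062 ]))]
finger_peg scene [(array([315., 267.]), 0.79, array([ 0.6291, -0.0637,  0.062 ]))]
wing top [(array([400., 205.]), 0.61, array([ 0.6321, -0.2477,  0.094 ]))]
wing scene [(array([280., 248.]), 0.66, array([ 0.5411, -0.1183,  0.094 ]))]
```

View pics/c2.png

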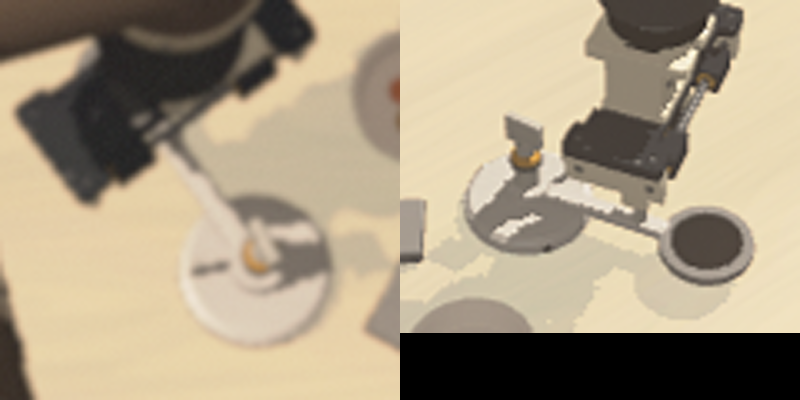

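The fingers stand over the peg, which shows at crop (640,205) in the scene view. The pin is at about (193,268) in the top crop. I'll lower and pinch.

apply_moves(
  increments=[-0.005,-0.008,0,0,0,0,0,0,-0.018,0,0,0,0,0,-0.016,0,0,0,0,0,0,0,0,0],
)

```text
t: 3.93
eef_pos: [0.6316, -0.0739, 0.0741]
ee_rot: [3.121, 0.012, 2.131]
force: [-0.3, -0.2, -0.1]
width: 0.0613
```

apply_moves(
  increments=[0,0,0,0,0,0,0,0,0,0,0,0,0,0,0,0,0,0,0,0,0,0,0,0,0,0,0,0,0,0,0,0,0,0,0,0,0,0,0,0,0,0],
  hand=1,
  force=8,
)

```text
t: 4.52
eef_pos: [0.6333, -0.0747, 0.0792]
ee_rot: [3.117, 0.015, 2.131]
force: [0.3, -0.5, 0.3]
width: 0.0202
```

apply_moves(
  increments=[-0.003,0,-0.008,0,0.015,0,-0.002,0.001,-0.007,0,0.015,0,0,0,-0.001,0,0,0],
  hand=0.6,
)

```text
t: 4.77
eef_pos: [0.6281, -0.0735, 0.0628]
ee_rot: [-3.14, -0.002, 2.132]
force: [0.5, -0.9, -0.5]
width: 0.0326
```

apply_moves(
  increments=[0,0,-0.001,0,0.001,0,0,0,-0.001,0,0.001,0,0,0,-0.001,0,0.001,0,0,0,-0.001,0,0.001,0,0,0,-0.001,0,0.001,0],
  hand=1,
  force=8,
)

```text
t: 5.18
eef_pos: [0.6278, -0.0736, 0.056]
ee_rot: [-3.133, -0.005, 2.132]
force: [-3.8, -0.4, 12.2]
width: 0.0115
```

apply_moves(
  increments=[-0.0039,0.0057,0.004,0,0,0.065,-0.0043,0.0054,0.003,0,0,0.065,-0.0046,0.0051,0,0,0,0.065,-0.0049,0.0048,0,0,0,0.065,-0.0052,0.0045,0,0,0,0.065,-0.0055,0.0041,0,0,0,0.065,-0.0058,0.0037,0,0,0,0.065,-0.006,0.0034,0,0,0,0.065],
)

```text
t: 5.85
eef_pos: [0.5879, -0.0362, 0.0606]
ee_rot: [-3.134, -0.004, 2.671]
force: [1.2, -1.6, -2.3]
width: 0.0116
```

apply_moves(
  increments=[-0.0033,0.0016,0,0,0,0.035,-0.0034,0.0015,0,0,0,0.035,-0.0034,0.0014,0,0,0,0.035,-0.0035,0.0013,0,0,0,0.035],
)

```text
t: 6.18
eef_pos: [0.5736, -0.0295, 0.0606]
ee_rot: [-3.135, -0.003, 2.821]
force: [2.0, -1.4, -1.2]
width: 0.0117
```

apply_moves(
  increments=[-0.0035,0.0011,0,0,0,0.035,-0.0035,0.001,0,0,0,0.035],
)

```text
t: 6.35
eef_pos: [0.5669, -0.0271, 0.0607]
ee_rot: [-3.135, -0.002, 2.895]
force: [12.4, -9.6, -9.1]
width: 0.0122
```

apply_moves(
  increments=[-0.003,0.0005,0,0,0,0,-0.003,0.0005,0,0,0,0],
)

```text
t: 6.52
eef_pos: [0.5672, -0.0264, 0.0618]
ee_rot: [-3.138, 0.01, 2.899]
force: [12.3, -7.9, -11.5]
width: 0.012
```

```bash
python3 - <<'E'
from h import *
snap('scene','s3.png',(230,200,370,300),4)
s=arm.get_state();print(s['t'],s['q'],s['eef_pos'],s['ee_rot'],s['force'])
E
```

```text
6.5667 [ 0.30370299  0.35500862 -0.45437404  0.01185786 -0.75388483 -0.55457532] [ 0.56723155 -0.02633693  0.06185491] [-3.13858343  0.01067854  2.89935068] [ 13.14095487  -6.27853985 -11.62918893]
```

View pics/s3.png

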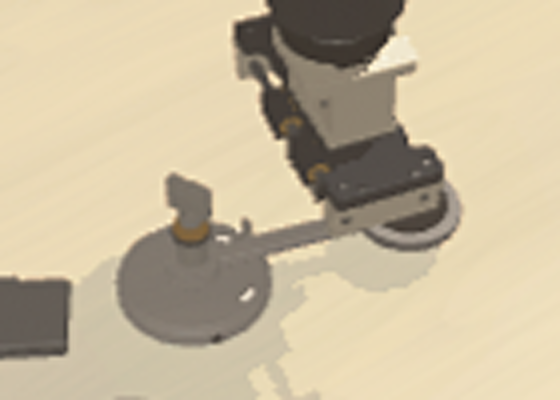

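apply_moves(
  increments=[0,0,0,0,0,0,0,0,0,0,0,0,0,0,0,0,0,0,0,0,0.02,0,0,0,0,0,0.03,0,0,0,0,0,0.03,0,0,0,0,0,0.01,0,0,0],
  hand=0.3,
)

```text
t: 7.15
eef_pos: [0.564, -0.0273, 0.1515]
ee_rot: [-3.135, 0.003, 2.898]
force: [0.9, -0.3, 0.2]
width: 0.0528
```

apply_moves(
  increments=[-0.0015,-0.006,0,0,0,0.12,-0.0015,-0.006,0,0,0,0.12,-0.0015,-0.006,0,0,0,0.12,-0.0015,-0.006,0,0,0,0.12,-0.0015,-0.006,0,0,0,0.12,-0.0015,-0.006,0,0,0,0.12,-0.0015,-0.006,0,0,0,0.12,-0.0015,-0.006,0,0,0,0.12,-0.0015,-0.006,0,0,0,0.12,-0.0015,-0.006,0,0,0,0.12,-0.0015,-0.006,0,0,0,0.12,-0.0015,-0.006,0,0,0,0.12,-0.0015,-0.006,0,0,0,0.12,-0.0015,-0.006,0,0,0,0.12,-0.0015,-0.006,0,0,0,0.12,-0.0015,-0.006,0,0,0,0.12,-0.0015,-0.006,0,0,0,0.12,-0.0015,-0.006,0,0,0,0.12],
)

```text
t: 8.65
eef_pos: [0.5316, -0.1365, 0.158]
ee_rot: [3.141, 0.012, -1.14]
force: [-0.0, -0.2, 0.0]
width: 0.0614
```

```bash
python3 - <<'E'
from h import *
a=optics.grab_frame('top')[180:285,290:395,::-1];b=optics.grab_frame('scene')[190:310,230:370,::-1]
for n,z in (('finger_peg',.062),('wing',.094)):
  for c in('top','scene'):
    print(n,c,[(np.round(k['point']),round(k['conf'],2),at_z(c,k['point'],z).round(4)) for k in finder.landmark_of(c,n)[:1]])
a=cv2.resize(a,(390,390),interpolation=cv2.INTER_CUBIC);b=cv2.resize(b,(410,351),interpolation=cv2.INTER_CUBIC)
b=cv2.copyMakeBorder(b,0,39,0,0,cv2.BORDER_CONSTANT)
cv2.imwrite('pics/c4.png',np.hstack([a,b]))
s=arm.get_state();print(s['t'],s['q'],s['eef_pos'],s['ee_rot'],s['force'],s['moment'])
E
```

```text
finger_peg top [(array([472., 309.]), 0.73, array([ 0.3453, -0.4147,  0.062 ]))]
finger_peg scene [(array([314., 246.]), 0.83, array([ 0.5638, -0.0158,  0.062 ]))]
wing top [(array([318., 241.]), 0.17, array([ 0.5521, -0.0227,  0.094 ]))]
wing scene [(array([276., 249.]), 0.45, array([ 0.537 , -0.1278,  0.094 ]))]
8.95 [ 0.09888496  0.22435859 -0.36650704 -0.01265235 -0.98386619  1.90003415] [ 0.53209356 -0.1360523   0.15802669] [ 3.14123082  0.0112272  -1.14970333] [-0.30009569  0.23957294 -0.02051994] [-0.17780347  0.09259954 -0.0365979 ]
```

View pics/c4.png

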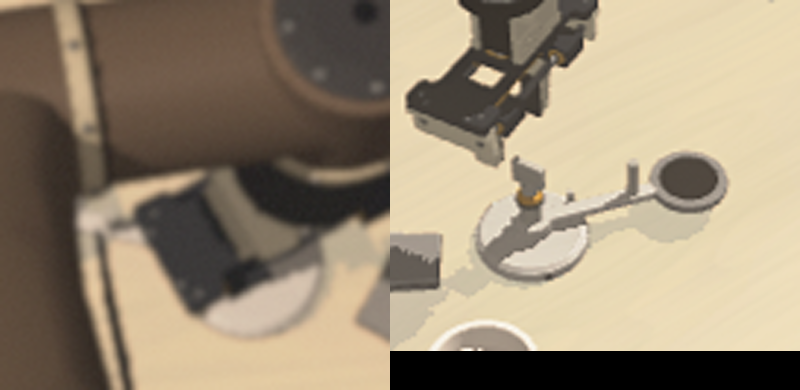

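The arm rests at the pin (crop (570,197)) and the gripper is above the wing. I'll centre and lower onto it.

apply_moves(
  increments=[0.004,0.003,-0.01,0,0,0.01,0.004,0.003,-0.02,0,0,0.01,0,0,-0.02,0,0,0,0,0,-0.018,0,0,0],
)

```text
t: 9.28
eef_pos: [0.5445, -0.1281, 0.091]
ee_rot: [-3.132, 0.007, -1.134]
force: [-0.3, 0.8, 0.8]
width: 0.0617
```

apply_moves(
  increments=[0,0,0,0,0,0,0,0,0,0,0,0],
)

```text
t: 9.45
eef_pos: [0.5423, -0.1271, 0.0862]
ee_rot: [-3.139, 0.01, -1.136]
force: [0.5, -0.2, 0.8]
width: 0.0612
```

apply_moves(
  increments=[-0.002,-0.003,0.002,0,0,0,0,0,0,0,0,0,0,0,0,0,0,0,0,0,0,0,0,0,0,0,0,0,0,0,0,0,0,0,0,0,0,0,0,0,0,0,0,0,0,0,0,0,0,0,0,0,0,0,0,0,0,0,0,0],
  hand=1,
  force=30,
)

```text
t: 10.28
eef_pos: [0.5408, -0.1265, 0.0926]
ee_rot: [-3.134, 0.014, -1.139]
force: [-0.8, 3.6, 0.0]
width: 0.0091
```

```bash
cat > st.py <<'E'
from h import *
np.set_printoptions(precision=4,suppress=True)
s=arm.get_state();print(s['t'],s['q'],s['eef_pos'],s['ee_rot'],s['width'],'F',np.array(s['force']),'M',np.array(s['moment']))
E
python3 st.py
```

```text
10.2833 [ 0.1118  0.3042 -0.4289 -0.0208 -0.8344  1.905 ] [ 0.5408 -0.1265  0.0926] [-3.1335  0.0136 -1.1387] 0.009077132141164469 F [-0.7697  3.5673  0.0393] M [ 0.9486  0.3202 -0.0421]
```

apply_moves(
  increments=[0,0,-0.0012,0,0,-0.1,0,0,-0.0012,0,0,-0.1,0,0,-0.0012,0,0,-0.1,0,0,-0.0012,0,0,-0.1],
)

```text
t: 10.62
eef_pos: [0.5411, -0.1276, 0.0924]
ee_rot: [-3.133, 0.01, -1.547]
force: [-4.5, -0.3, 10.1]
width: 0.0086
```

```bash
python3 st.py
```

```text
10.6167 [ 0.1143  0.3011 -0.4378 -0.0121 -0.8225  1.4881] [ 0.5411 -0.1276  0.0924] [-3.133   0.0097 -1.5473] 0.008638969225866997 F [-4.4728 -0.3392 10.0979] M [-0.3377  1.8233 -0.0212]
```

apply_moves(
  increments=[-0.001,0,0,0,0,-0.1,0,0,0,0,0,-0.1,0,0,0,0,0,-0.1,0,0,0,0,0,-0.1,0,0,0,0,0,-0.1,0,0,0,0,0,-0.1,0,0,0,0,0,-0.1],
)

```text
t: 11.2
eef_pos: [0.5395, -0.1301, 0.0926]
ee_rot: [-3.132, 0.006, -2.282]
force: [-0.1, -0.8, 1.0]
width: 0.0088
```

```bash
python3 st.py
```

```text
11.2 [ 0.1185  0.2968 -0.4507  0.0045 -0.8129  0.7377] [ 0.5395 -0.1301  0.0926] [-3.1322  0.0055 -2.2823] 0.008775261152426049 F [-0.0544 -0.8029  1.0385] M [-0.4456  0.5228  0.01  ]
```

apply_moves(
  increments=[0,0,0,0,0,-0.05,0,0,0,0,0,-0.05],
)

```text
t: 11.37
eef_pos: [0.5392, -0.1305, 0.0925]
ee_rot: [-3.132, 0.005, -2.391]
force: [-0.3, -0.1, 0.5]
width: 0.0089
```

```bash
python3 st.py
```

```text
11.3667 [ 0.119   0.2967 -0.4517  0.0066 -0.8131  0.627 ] [ 0.5392 -0.1305  0.0925] [-3.1323  0.0046 -2.391 ] 0.008857045291990287 F [-0.3308 -0.0684  0.494 ] M [-0.0645  0.3006  0.0204]
```

apply_moves(
  increments=[0,0,0,0,0,-0.045,0,0,0,0,0,-0.045],
)

```text
t: 11.53
eef_pos: [0.5389, -0.1307, 0.0925]
ee_rot: [-3.132, 0.004, -2.486]
force: [-0.3, 0.2, 0.0]
width: 0.0087
```

```bash
python3 st.py
```

```text
11.5333 [ 0.1194  0.2968 -0.4523  0.0082 -0.8137  0.5304] [ 0.5389 -0.1307  0.0925] [-3.1323  0.0039 -2.4861] 0.008682122309670104 F [-0.2553  0.182   0.0201] M [-0.0129  0.2884  0.0508]
```

apply_moves(
  increments=[0,0,0,0,0,-0.03,0,0,0,0,0,-0.03],
)

```text
t: 11.7
eef_pos: [0.5387, -0.1308, 0.0925]
ee_rot: [-3.132, 0.003, -2.55]
force: [0.0, -0.1, -0.3]
width: 0.0085
```

```bash
python3 st.py
```

```text
11.7 [ 0.1197  0.2968 -0.4526  0.0091 -0.8142  0.4653] [ 0.5387 -0.1308  0.0925] [-3.1324  0.0034 -2.5503] 0.008523816873817007 F [ 0.0048 -0.1453 -0.3184] M [0.0384 0.2909 0.0813]
```

apply_moves(
  increments=[0,0,0,0,0,-0.025,0,0,0,0,0,-0.025],
)

```text
t: 11.87
eef_pos: [0.5385, -0.131, 0.0925]
ee_rot: [-3.132, 0.003, -2.603]
force: [0.5, 0.6, 0.3]
width: 0.0087
```

```bash
python3 st.py
```

```text
11.8667 [ 0.1199  0.2969 -0.4528  0.0099 -0.8147  0.4117] [ 0.5385 -0.131   0.0925] [-3.1324  0.0029 -2.6032] 0.008683205249241432 F [0.5123 0.6304 0.3426] M [ 0.0456  0.2885 -0.0042]
```

```bash
cat > m.py <<'E'
from h import *
np.set_printoptions(precision=4,suppress=True)
L=[]
for i in range(4):
    s=arm.get_state();L.append(s['moment'][2])
    if i<3: optics.grab_frame('top')
print(round(s['t'],2),s['q'][5].round(4) if hasattr(s['q'][5],'round') else s['q'][5],s['eef_pos'],s['ee_rot'],s['width'],'F',np.array(s['force']),'Mz',np.array(L),np.mean(L))
E

```

apply_moves(
  increments=[0,0,0,0,0,-0.04,0,0,0,0,0,-0.04],
)

```text
t: 12.03
eef_pos: [0.5382, -0.1311, 0.0925]
ee_rot: [-3.132, 0.002, -2.686]
force: [-0.8, 0.5, 1.0]
width: 0.0084
```

```bash
python3 m.py
```

```text
12.18 0.3308 [ 0.5382 -0.131   0.0925] [-3.1325  0.0024 -2.6832] 0.00845945771125949 F [-0.5497 -0.2267  0.4594] Mz [ 0.0358  0.0529 -0.0174  0.0248] 0.0240231284943091
```

apply_moves(
  increments=[0,0,0,0,0,-0.04,0,0,0,0,0,-0.04],
)

```text
t: 12.35
eef_pos: [0.538, -0.1312, 0.0926]
ee_rot: [-3.132, 0.002, -2.761]
force: [-0.6, -0.1, -0.1]
width: 0.0089
```

```bash
python3 m.py
```

```text
12.5 0.2543 [ 0.538  -0.1312  0.0925] [-3.1325  0.002  -2.7592] 0.008759295471706898 F [-0.6797 -0.556   0.7458] Mz [ 0.056   0.0277  0.0019 -0.0016] 0.021007136185404163
```

apply_moves(
  increments=[0,0,0,0,0,-0.04,0,0,0,0,0,-0.04],
)

```text
t: 12.67
eef_pos: [0.5377, -0.1313, 0.0925]
ee_rot: [-3.133, 0.001, -2.836]
force: [-0.6, -0.7, 1.0]
width: 0.0086
```

```bash
python3 m.py
```

```text
12.82 0.179 [ 0.5377 -0.1313  0.0925] [-3.1326  0.0015 -2.8341] 0.008562996367577099 F [-0.648  -0.6163  0.6997] Mz [ 0.078   0.0593  0.0364 -0.0123] 0.040349123069107005
```

apply_moves(
  increments=[0,0,0,0,0,-0.04,0,0,0,0,0,-0.04],
)

```text
t: 12.98
eef_pos: [0.5375, -0.1314, 0.0925]
ee_rot: [-3.133, 0.001, -2.91]
force: [-2.2, -0.4, -0.2]
width: 0.0088
```

```bash
python3 m.py
```

```text
13.13 0.1042 [ 0.5375 -0.1314  0.0925] [-3.1326  0.001  -2.9086] 0.008876571135134877 F [-1.534   0.6521  1.5073] Mz [ 0.0177 -0.0107 -0.0252  0.0141] -0.0010255810676053773
```

apply_moves(
  increments=[0,0,0,0,0,-0.04,0,0,0,0,0,-0.04],
)

```text
t: 13.3
eef_pos: [0.5372, -0.1314, 0.0925]
ee_rot: [-3.133, 0.001, -2.984]
force: [-1.4, -0.2, 1.6]
width: 0.0087
```

```bash
python3 m.py; python3 -c "
from h import *
snap('scene','s5.png',(230,200,370,300),4)"
```

```text
13.45 0.0298 [ 0.5372 -0.1314  0.0925] [-3.1327  0.0005 -2.9829] 0.008874989472437181 F [-2.1693 -0.689   0.7993] Mz [ 0.0002  0.043  -0.0113  0.0369] 0.017196287066782664
```

View pics/s5.png

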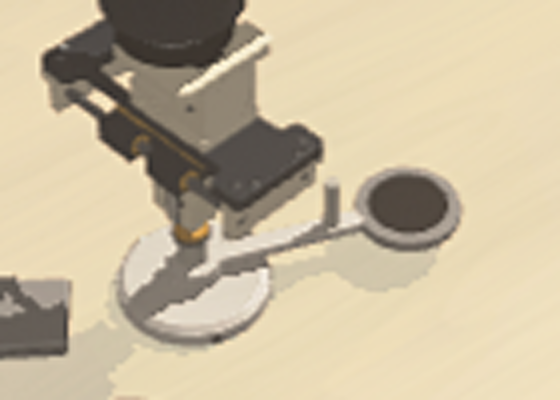

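The wing sits between the jaws (crop (190,210)) and the arm is still at the pin. I'll continue.

apply_moves(
  increments=[0,0,0,0,0,-0.04,0,0,0,0,0,-0.04],
)

```text
t: 13.67
eef_pos: [0.5369, -0.1315, 0.0925]
ee_rot: [-3.133, 0.0, -3.06]
force: [-1.0, -0.4, 1.4]
width: 0.0085
```

```bash
python3 m.py
```

```text
13.82 -0.0451 [ 0.5369 -0.1314  0.0925] [-3.1326  0.     -3.0578] 0.008770963912454854 F [-2.1427  0.769   2.3684] Mz [ 0.0677  0.0046  0.1042 -0.009 ] 0.04188932691283402
```

apply_moves(
  increments=[0,0,0,0,0,-0.04,0,0,0,0,0,-0.04],
)

```text
t: 13.98
eef_pos: [0.5367, -0.1315, 0.0925]
ee_rot: [-3.133, -0.0, -3.134]
force: [-1.6, 0.4, 2.8]
width: 0.0087
```

```bash
python3 m.py
```

```text
14.13 -0.1196 [ 0.5367 -0.1315  0.0925] [-3.1326 -0.0004 -3.1324] 0.008728234070849288 F [-1.9253  0.0869  2.8608] Mz [0.0307 0.0079 0.033  0.0582] 0.03244440209321817
```

apply_moves(
  increments=[0,0,0,0,0,-0.04,0,0,0,0,0,-0.04],
)

```text
t: 14.3
eef_pos: [0.5364, -0.1315, 0.0925]
ee_rot: [-3.133, -0.001, 3.075]
force: [-1.6, -0.2, 3.0]
width: 0.0086
```

```bash
python3 m.py
```

```text
14.45 -0.1936 [ 0.5364 -0.1315  0.0925] [-3.1326 -0.0009  3.0765] 0.008798148647496761 F [-1.8149 -0.51    2.8918] Mz [0.0537 0.0737 0.0453 0.0227] 0.048830895414475065
```

apply_moves(
  increments=[0,0,0,0,0,-0.04,0,0,0,0,0,-0.04],
)

```text
t: 14.62
eef_pos: [0.5361, -0.1315, 0.0925]
ee_rot: [-3.133, -0.001, 3.001]
force: [-2.7, 0.2, 3.0]
width: 0.0089
```

```bash
python3 m.py
```

```text
14.77 -0.2673 [ 0.5361 -0.1315  0.0925] [-3.1326 -0.0013  3.0023] 0.00842149708771698 F [-2.6881  0.3716  2.4344] Mz [0.0309 0.0892 0.0454 0.031 ] 0.04914418280341369
```

apply_moves(
  increments=[0,0,0,0,0,-0.04,0,0,0,0,0,-0.04],
)

```text
t: 14.93
eef_pos: [0.5359, -0.1314, 0.0925]
ee_rot: [-3.133, -0.002, 2.927]
force: [-3.6, 0.2, 3.4]
width: 0.0087
```

```bash
python3 m.py
```

```text
15.08 -0.3409 [ 0.5359 -0.1314  0.0925] [-3.1326 -0.0018  2.9281] 0.008670434612751817 F [-3.495   0.2942  3.5358] Mz [-0.024   0.0116  0.057   0.0122] 0.014215201754199878
```

apply_moves(
  increments=[0,0,0,0,0,-0.04,0,0,0,0,0,-0.04],
)

```text
t: 15.25
eef_pos: [0.5356, -0.1314, 0.0925]
ee_rot: [-3.132, -0.002, 2.852]
force: [-3.5, 0.6, 4.0]
width: 0.009
```

```bash
python3 m.py
```

```text
15.4 -0.4144 [ 0.5356 -0.1314  0.0925] [-3.1325 -0.0022  2.8539] 0.008640207819378666 F [-4.5216  1.2967  3.6797] Mz [ 0.0426  0.0473  0.0401 -0.0112] 0.029724295415793432
```

apply_moves(
  increments=[0,0,0,0,0,-0.04,0,0,0,0,0,-0.04],
)

```text
t: 15.57
eef_pos: [0.5354, -0.1313, 0.0925]
ee_rot: [-3.132, -0.003, 2.778]
force: [-3.5, 1.1, 3.0]
width: 0.0085
```

```bash
python3 m.py
```

```text
15.72 -0.4877 [ 0.5354 -0.1313  0.0925] [-3.1324 -0.0026  2.7799] 0.00852811131600381 F [-3.9766  0.541   3.4172] Mz [0.0149 0.0957 0.013  0.034 ] 0.03937854672888666
```

apply_moves(
  increments=[0,0,0,0,0,-0.04,0,0,0,0,0,-0.04],
)

```text
t: 15.88
eef_pos: [0.5351, -0.1312, 0.0925]
ee_rot: [-3.132, -0.003, 2.704]
force: [-3.9, 1.2, 4.4]
width: 0.0092
```

```bash
python3 m.py
```

```text
16.03 -0.561 [ 0.5351 -0.1312  0.0925] [-3.1324 -0.003   2.7057] 0.008668593037491738 F [-4.2829  0.8857  4.5125] Mz [-0.0062  0.0108  0.0479  0.029 ] 0.020357678473763095
```

apply_moves(
  increments=[0,0,0,0,0,-0.04,0,0,0,0,0,-0.04],
)

```text
t: 16.2
eef_pos: [0.5349, -0.1312, 0.0925]
ee_rot: [-3.132, -0.003, 2.63]
force: [-3.9, 1.3, 4.0]
width: 0.0087
```

```bash
python3 m.py
```

```text
16.35 -0.6342 [ 0.5349 -0.1312  0.0925] [-3.1323 -0.0034  2.6316] 0.00875186824858631 F [-4.3413  1.8426  5.0791] Mz [0.0631 0.0412 0.076  0.0465] 0.05671228112561893
```

apply_moves(
  increments=[0,0,0,0,0,-0.04,0,0,0,0,0,-0.04],
)

```text
t: 16.52
eef_pos: [0.5346, -0.131, 0.0925]
ee_rot: [-3.132, -0.004, 2.556]
force: [-4.3, 1.2, 4.5]
width: 0.0092
```

```bash
python3 m.py
```

```text
16.67 -0.7072 [ 0.5347 -0.131   0.0925] [-3.1322 -0.0038  2.5576] 0.00871395923995917 F [-5.2148  2.4729  5.7055] Mz [0.0809 0.062  0.0572 0.0462] 0.061577358429207536
```

apply_moves(
  increments=[-0.0005,0.0003,0,0,0,-0.03,0,0,0,0,0,-0.03],
)

```text
t: 16.83
eef_pos: [0.5344, -0.1308, 0.0925]
ee_rot: [-3.132, -0.003, 2.503]
force: [-4.6, 2.3, 4.2]
width: 0.0087
```

```bash
python3 m.py
```

```text
16.98 -0.7611 [ 0.5344 -0.1308  0.0925] [-3.1322 -0.0034  2.5038] 0.008700618083192658 F [-4.0171  1.409   4.2324] Mz [0.2212 0.1743 0.1709 0.2097] 0.19401975651093167
```

Bottomed: Mz jumped to 0.19 N m, which is about 0.16–0.18 against the washer. First contact was at a yaw of about 2.565. Now I'll back off to a yaw of about 4.136 (−2.147).

apply_moves(
  increments=[0,0,0,0,0,0.1,0,0,0,0,0,0.1,0,0,0,0,0,0.1,0,0,0,0,0,0.1,0,0,0,0,0,0.1,0,0,0,0,0,0.1,0,0,0,0,0,0.1,0,0,0,0,0,0.1,0,0,0,0,0,0.1,0,0,0,0,0,0.1,0,0,0,0,0,0.1,0,0,0,0,0,0.1,0,0,0,0,0,0.1,0,0,0,0,0,0.1,0,0,0,0,0,0.1],
)

```text
t: 18.23
eef_pos: [0.54, -0.1302, 0.0925]
ee_rot: [-3.131, 0.007, -2.174]
force: [-2.9, 4.1, 4.3]
width: 0.0088
```

```bash
python3 m.py
```

```text
18.38 0.839 [ 0.5399 -0.1303  0.0925] [-3.131   0.0064 -2.1829] 0.009134159056128044 F [-2.9094  2.8048  3.2125] Mz [ 0.0012 -0.0149 -0.0018  0.015 ] -0.00011639860394947526
```

apply_moves(
  increments=[0,0,0,0,0,0,0,0,0,0,0,0,0,0,0,0,0,0,0,0,0,0,0,0,0,0,0.03,0,0,0,0,0,0.035,0,0,0,0,0,0.035,0,0,0,0,0,0.03,0,0,0],
  hand=0.3,
)

```text
t: 19.05
eef_pos: [0.538, -0.1313, 0.2192]
ee_rot: [-3.138, -0.0, -2.195]
force: [0.8, 0.2, -0.0]
width: 0.0566
```

apply_moves(
  increments=[-0.01,-0.025,0,0,0,0,-0.01,-0.025,0,0,0,0,-0.01,-0.025,0,0,0,0,-0.01,-0.025,0,0,0,0,-0.01,-0.025,0,0,0,0,-0.01,-0.025,0,0,0,0,-0.01,-0.025,0,0,0,0,-0.01,-0.025,0,0,0,0,-0.01,-0.025,0,0,0,0,-0.01,-0.025,0,0,0,0],
)

```text
t: 19.88
eef_pos: [0.4416, -0.3899, 0.2314]
ee_rot: [-3.115, 0.01, -2.193]
force: [0.1, 0.6, -0.8]
width: 0.0614
```

```bash
python3 st.py; python3 - <<'E'
from h import *
np.set_printoptions(precision=4,suppress=True)
a=optics.grab_frame('top')[180:285,290:395,::-1];b=optics.grab_frame('scene')[210:300,240:360,::-1]
for n in ('pill_case','ashtray','tumbler'):
  print(n,[at_z('scene',k['point'],0) for k in finder.landmark_of('scene',n)[:1]])
a=cv2.resize(a,(340,340),interpolation=cv2.INTER_CUBIC);b=cv2.resize(b,(453,340),interpolation=cv2.INTER_CUBIC)
cv2.imwrite('pics/c6.png',np.hstack([a,b]))
E
```

```text
19.8833 [-0.394   0.2072 -0.2117 -0.004  -1.1233  1.3438] [ 0.4416 -0.3899  0.2314] [-3.1145  0.01   -2.1933] 0.061362128806220835 F [ 0.1098  0.6012 -0.8381] M [ 0.0097  0.142  -0.0129]
pill_case [array([ 0.49  , -0.2641,  0.    ])]
ashtray [array([ 0.6585, -0.2628,  0.    ])]
tumbler [array([ 0.571 , -0.4082,  0.    ])]
```

View pics/c6.png

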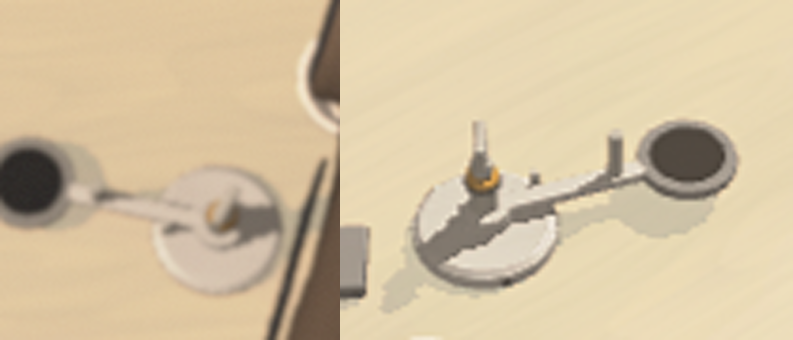

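The wing appears edge-on to the scene camera at (480,150), as expected for −35°. The arm lies against the pin at (536,182), and the bystanders haven't moved. I'll hand in.

```bash
python3 -c "
from station import arm
arm.job_done();print(arm.get_state()['t'])"
```

```text
the job is handed in; nothing more can be done
the job is handed in; nothing more can be done
```

I swung the charging arm back to its stop pin, tightened the thumbscrew until it bottomed, and backed it off about a quarter turn. The job is handed in, but no verdict is reported.

- **Arm to pin:** I pinched the peg and swung it home. The stop showed as a push of about 13 N, and the last picture shows the bar lying against the pin.
- **Tightening:** The wing turned freely for about 2.6 rad clockwise. Then the moment jumped from its noisy free-turning level of about 0.03 N m to 0.19 N m, averaged over 0.15 s. That is about 0.16–0.18 N m on the washer, inside the 0.15–0.3 range.
- **Back-off:** I turned it back 1.535 rad (about 88°) from my estimate of first contact, against the allowed 65–115°. The last picture shows the wing at the direction this predicts.
- **Bystanders:** The pill case, ashtray and tumbler measured within about 1 cm of their starting positions, which is the finder's own scatter. I did not re-measure the glasses case, hair brush or paperback; I moved nothing near the first two, and crossed the paperback's side of the table only well above it.
- **Finish:** The gripper is clear of everything, and the clock stood at about 20 s of the 66 s allowed.

The finder misplaced the wing and peg several times when the robot hid them. In those cases I went by the pictures, the arc of the peg and the felt contact.

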